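# Pack the touch-up paint case

## Robot

A 6-joint arm with a two-finger parallel gripper is mounted at the origin on the work surface. World frame = base frame: x ahead of the robot, y to its left, z up, the work surface at z = 0. Lengths are in m, angles in rad, forces in N, time in s.
With the tool pointing down it reaches from about 0.25 to 0.775 m from the base axis. Payload 4 kg.
Tool frame: the origin (TCP) lies between the finger pads; the fingertips stand manip.tips_ahead ahead of it and the grasp point (between the pads) lies 5 mm behind it (manip.tips_ahead is the distance from the TCP to the fingertips, in m); z points along the fingers, y is the line along which they close (so a half turn about z gives the same grasp; the last joint's range is limited). The gripper opens to 85 mm and grips with 20 to 120 N. Pads are 22 mm wide; open, the fingers measure 114 mm over their backs; the gripper's body (76 mm by 85 mm) begins 54 mm behind the grasp point. The pads swing forward as they close: fully open they stand 13 mm farther back than shut.
Start: joints at [1.079, 0.087, 1.371, -0, 1.684, -0.103], TCP at [0.209, 0.509, 0.245] pointing down, gripper open.
Joint ranges: [-3.1, 3.1], [-0.76, 2.03], [0.27, 2.55], [-1.08, 4.22], [0.17, 2.65], [-2.57, 2.57]. Speed limits (rad/s): [2.79, 2.79, 3.14, 3.14, 3.14, 3.14].

## Interface

Orientations are given as a rotation vector (axis times angle).
In Python, from cell import manip, eyes gives the robot as it stands.
- The arm moves only by the tool carry_out, never from a script. Its argument "deltas" is text: rows parted by semicolons, each of 7 numbers parted by spaces: the shift along the tool's x, y, z normalised to -1 to 1, where 1 is 15 cm, then the turn, a rotation vector about the tool's x, y, z normalised to -1 to 1, where 1 is pi/2 rad, then the opening in per cent of the stroke, from 0 (shut) to 100 (fully open). A call has 1 to 20 rows; each row is the pose to reach, as a shift and turn from the pose commanded when the call began, along the tool's axes at that moment; what a row does not reach only later rows make up. A row lasts 1/8 s, in which the tool goes at most 62.5 mm and 10.7 degrees, less where a joint would pass 70% of its speed; a pose out of reach is approached as far as the arm can. A call with a number of a shift or a turn outside -1 to 1 is refused whole. A call with a gripper value outside its range is refused whole. The fingers move at their own pace and stop on an object; "grip_force" is the grip in N (left out, the last holds). Time passes only in rows, so rows that repeat a pose let the fingers close. It gives the time, the measured TCP pose, the force, the opening and the grip force at its end, in the units of the state.
- manip.get_state(): the state, without advancing time (a new reading comes with each control period).
- eyes.camera(name): name is "side" or "top"; returns a dict with "img" (400x640x3 uint8, red, green, blue), "range_z" (400x640 float32, m along the optical axis (not along the pixel's ray), 0 where there is no reading), "camera_matrix" (3x3 intrinsics, pixels), "view" (4x4, takes a point from world to camera coordinates). Camera axes: x right, y down, z forward; pixel columns grow to the right and rows downward; lengths in m; the calibration is good to about 2 mm. A picture is of the moment at which its call begins.
- manip.job_done(): hands the job in; it is judged then, once.
Trained networks look in the newest picture that a camera, given by its name, has taken for a name from the list of things; names that differ only in an ending like _2 or _b are one class to them, and where a whole thing is asked for, a point or a joint stands for the part that bears it (a point fixed in the world has none). Each returns a list of dicts, best first, with "conf" (0 to 1); they miss things now and then, are a little off and sometimes report something else, mostly with a low value. They report only what shows in the picture. A call takes as long as a camera call. They do not tell look-alikes from the thing itself.
- eyes.cut_out(thing, camera): "pixels" (400x640 bool, what is visible of it) and "at" ([column, row] in pixels, amid what is visible of it).
The state is a dict: "time_s": time; "joint_positions": joint angles; "qvel": joint speeds; "joint_efforts": joint torques, N m; "tool_pos": TCP position; "tool_rot": TCP orientation; "wrist_force": force on the tool from outside, world axes, zero at the start; "ft_torque": the same for the moment, N m; "width": finger opening in m; "finger_force": force on a finger pad.
Only numpy, scipy, OpenCV 4.12 (cv2) and the standard library are available. Lean on these libraries where they do the work, as an engineer would, in place of code of your own. Each camera call takes 0.05 s, during which the arm holds its last target. There are 200 camera calls.

## Task

Open the blue paint case: press down the red safety cap and turn it anticlockwise to free it, put the cap in the green dish, and take the yellow hood off, clear of the case. Stand all the paint bottles and tins that are there (red, green, ochre, white, blue, and the long aluminium tin) upright on the floor of the case, then put the hood back on the case, straight and fully down. The cap stays in the dish for the checker; leave the tape, brush, palette knife, cup, sanding block and varnish jar where they are.

Things in the scene. Friction and masses are not known exactly. Their poses are not given: they have to be found in the camera images.
- case: Blue paint case fixed to the bench (all sizes in mm): low open tray, outside 114 (its x) x 164 (its y), inside 104 x 154, rim 46 and inner floor 6 above the bench; a ledge 14 wide, 34 high outside each end (+-y) for the hood. Origin: tray centre at bench height, z up. Room for six bottles: centres at x = +-25, y = -50, 0, 50, about 4 play around each.
- post (a point): Centre of the top face (98 above the bench) of the case's grey square lock post, 44 x 44, in front of the tray at case x = -92, y = 0. Axes as the case's. The steel top has a slot along the case's y, through which the cap's cross bar comes out.
- cap: Red ribbed safety cap with a white stripe, on the post. Origin: centre of its flange's underside (107 above the bench when locked), z up. Flange diameter 70, 4 thick; on it the grip, diameter 46, z = 4 to 34. Below, a cross bar along its x (the stripe), 32 long, bottom at z = -20. The flange overhangs the hood's edge by 8, with 9 of air. Off the post it leans on bar and flange. 70 g.
- plunger (a joint): Height (m) of the spring plunger in the post under the cap: 0 cap locked; -0.006 to -0.008 cap pressed enough to turn (damped spring, 6 N at 0, 500 N/m: about 9.5 N); +0.007 cap free or gone. Pressed, the cap turns 60 degrees (1.05 rad) anticlockwise from above to a stop, stripe then along the case's y; let up, it rises 7 above the locked height and lifts straight off. Unpressed it won't turn.
- hood: Yellow hood, a box open below, 130 (its x) x 180 (its y) x 64 tall, walls 4, with a black grip fin on top, 14 thick (its x), 70 long (its y), z = 64 to 100. Origin: centre of its bottom edge. On the case it stands on two ledges, origin 34 above the bench over the case's origin, axes along the case's (either way round), reaching 12 down outside the rim with 4 play. 250 to 500 g.
- dish: Green square open dish fixed to the bench, outside 120 x 120, walls 4 thick and 22 high, floor 4 thick. Origin: centre of its underside. For the cap.
- bottle_red: Red round paint bottle, diameter 46. Body 50 tall, with a round upright cap (diameter 24, 32 tall, z = 50 to 82) on the middle of its top to hold it by. Origin: centre of its underside, z up. May be absent.
- bottle_green: Green round paint bottle, diameter 46. Body 50 tall, with a round upright cap (diameter 24, 32 tall, z = 50 to 82) on the middle of its top to hold it by. Origin: centre of its underside, z up. May be absent.
- bottle_ochre: Orange-ochre round paint bottle with black cap, diameter 46. Body 50 tall, with a round upright cap (diameter 24, 32 tall, z = 50 to 82) on the middle of its top to hold it by. Origin: centre of its underside, z up. May be absent.
- tin_white: White square paint tin, 46 x 46 (its x and y). Body 50 tall, with a round upright cap (diameter 24, 32 tall, z = 50 to 82) on the middle of its top to hold it by. Origin: centre of its underside, z up. May be absent.
- tin_blue: Blue square paint tin, 46 x 46 (its x and y). Body 50 tall, with a round upright cap (diameter 24, 32 tall, z = 50 to 82) on the middle of its top to hold it by. Origin: centre of its underside, z up. May be absent.
- tin_long: Long aluminium tin, 46 (its x) x 96 (its y); fills two of the case's places. Body 50 tall, with a round upright cap (diameter 24, 32 tall, z = 50 to 82) on the middle of its top to hold it by. Origin: centre of its underside, z up. Always there.
- tape: Not part of the job: blue roll of masking tape lying flat, outside diameter 100, 25 high. Origin: on its underside, or the tool's own origin. Leave it where it is.
- brush: Not part of the job: paint brush lying flat, about 200 long. Origin: on its underside, or the tool's own origin. Leave it where it is.
- palette_knife: Not part of the job: palette knife lying flat, about 280 long. Origin: on its underside, or the tool's own origin. Leave it where it is.
- paint_cup: Not part of the job: terracotta-coloured cup, diameter 84, 95 high. Origin: on its underside, or the tool's own origin. Leave it where it is.
- sanding_block: Not part of the job: cork sanding block, 70 x 110 x 40. Origin: on its underside, or the tool's own origin. Leave it where it is.
- varnish: Not part of the job: amber glass varnish jar with steel cap, diameter 72, 140 high. Origin: on its underside, or the tool's own origin. Leave it where it is.
There are look-alikes about, which are no part of the job. Of the things like the tin_long, leave any that is pink, purple or turquoise; of the rest the smaller one is meant.

How it is judged:
By the outcome, as a careful person would: the job done as asked, in the order asked, and still so for the second after the job is handed in, with the robot touching nothing.
Of bottle_red, bottle_green, bottle_ochre, tin_white, tin_blue only 3 to 4 are there at a start; the rules pass over those that are not, and their reading is None.
At some moment in a run one of bottle_red, bottle_green, bottle_ochre, tin_white, tin_blue, tin_long may be knocked a few centimetres aside while the robot is not near it.
It also fails if it takes over 210 s, if anything falls off the work surface, if the arm or the gripper's body presses on something with over 40 N, if the wrist force passes 120 N, or if a joint passes its speed limit or range.

## Working session

There is one attempt and no reset: what is moved stays moved. The work goes in short steps, Python scripts to look and compute and a tool call to move; the robot and the scene stay as the last step left them, time stands still between calls to the robot, and variables do not carry over. Pictures are saved under pics/ and viewed, at most 14 in all, crops included, and the job is handed in when it is done.

Besides the shell and the picture viewer there is one more tool, called by a JSON object that holds its "name" and its "arguments", one argument or row to a line. carry_out: Moves the arm, as the interface text tells. Its arguments: {"type":"object","properties":{"deltas":{"type":"string"},"grip_force":{"type":"number"}},"required":["deltas"]}

```bash
ls; mkdir -p pics
python3 - <<'E'
from cell import manip, eyes
import cv2,numpy as np
print(manip.get_state(), manip.tips_ahead)
for n in("top","side"):
    c=eyes.camera(n); cv2.imwrite(f"pics/{n}0.png",c["img"][:,:,::-1]); np.savez(f"{n}0.npz",**c)
    print(n,c["camera_matrix"],c["view"])
E
```

```text
pics
{'time_s': 0.0, 'joint_positions': array([ 1.07889169e+00,  8.79877306e-02,  1.37229191e+00,  3.07076695e-05,
        1.68356094e+00, -1.03123099e-01]), 'qvel': array([ 0.00130245, -0.00028419,  0.00095612,  0.00116816,  0.00027866,
       -0.00163724]), 'joint_efforts': array([-9.14159718e-04, -3.51854825e+01, -3.13275146e+01, -8.91322497e-05,
        1.06632529e-02,  1.08701886e-05]), 'tool_pos': array([0.20827131, 0.50854172, 0.24410207]), 'tool_rot': array([-0.60671918, -3.08174653,  0.00336112]), 'wrist_force': array([-0.00723529, -0.34114257, -0.31152511]), 'ft_torque': array([ 0.00782534, -0.04741504, -0.0309337 ]), 'finger_force': 0.0, 'width': 0.08542008936751795} 0.014
top [[398.12385947   0.         316.61697717]
 [  0.         398.12385947 195.61699786]
 [  0.           0.           1.        ]] [[-1.82838720e-04 -9.99921512e-01 -1.25274149e-02 -1.15800880e-01]
 [-9.98516224e-01  8.64730088e-04 -5.44481677e-02  5.02193801e-01]
 [ 5.44547270e-02  1.24988718e-02 -9.98438011e-01  1.55950284e+00]
 [ 0.00000000e+00  0.00000000e+00  0.00000000e+00  1.00000000e+00]]
side [[429.82819366   0.         318.7668268 ]
 [  0.         429.82819366 198.77615161]
 [  0.           0.           1.        ]] [[ 0.92196778 -0.38709923  0.01138412 -0.51400588]
 [-0.18606497 -0.46855539 -0.86361778  0.1028167 ]
 [ 0.33963987  0.79410958 -0.50401858  1.40855738]
 [ 0.          0.          0.          1.        ]]
```

View pics/top0.png

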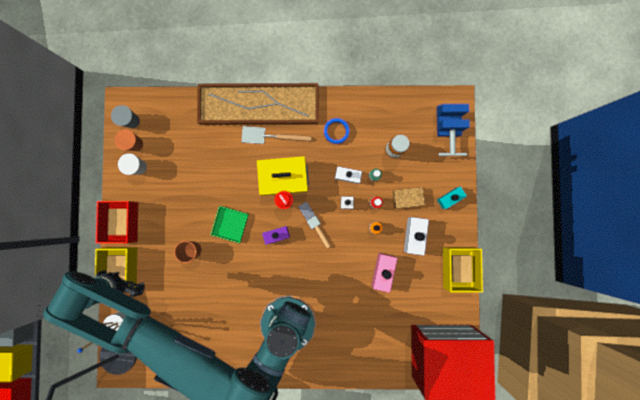

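View pics/side0.png

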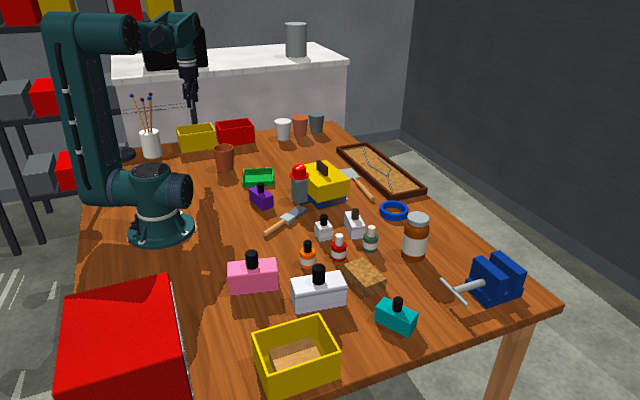

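```bash
cat > h.py <<'E'
from cell import manip, eyes
import cv2,numpy as np
from scipy.spatial.transform import Rotation as R
def pts(c,mask):
    v,u=np.nonzero(mask&(c["range_z"]>0)); z=c["range_z"][v,u]; K=c["camera_matrix"]
    p=np.c_[(u-K[0,2])/K[0,0]*z,(v-K[1,2])/K[1,1]*z,z]; V=c["view"]
    return (p-V[:3,3])@V[:3,:3]
def topface(p,tol=0.005):
    h=np.percentile(p[:,2],95); q=p[abs(p[:,2]-h)<tol]; return h,q
def rect(q):
    (x,y),(w,h),a=cv2.minAreaRect((q[:,:2]*1000).astype(np.float32)); return [round(float(t),1) for t in (x,y,w,h,a)]
NAMES="case post cap hood dish bottle_red bottle_green bottle_ochre tin_white tin_blue tin_long tape brush palette_knife paint_cup sanding_block varnish".split()
def survey(cam,names=NAMES):
    c=eyes.camera(cam)
    for n in names:
        for d in eyes.cut_out(n,cam):
            if d["conf"]<0.25: continue
            p=pts(c,d["pixels"])
            if len(p)<8: continue
            h,q=topface(p)
            print(n,round(d["conf"],2),"at",np.round(d["at"]),"n",len(p),"z %.0f"%(h*1000),"top",rect(q),"mean",np.round(q.mean(0)[:2]*1000),"all",rect(p))
    return c
E
python3 -c "
from h import *
survey('top')
print()
survey('side')"
```

```text
case 0.44 at [309. 172.] n 27 z 38 top [581.5, -78.0, 63.1, 5.8, 4.0] mean [587. -78.] all [581.5, -78.3, 63.2, 6.2, 4.7]
post 0.57 at [307. 174.] n 45 z 98 top [587.8, -73.6, 11.7, 0.2, 0.8] mean [588. -74.] all [584.2, -77.5, 76.2, 7.7, 4.5]
cap 0.8 at [285. 198.] n 241 z 144 top [483.0, 6.1, 43.8, 40.3, 0.1] mean [482.   7.] all [483.3, 6.3, 60.6, 63.3, 43.5]
hood 0.78 at [283. 178.] n 1668 z 112 top [537.7, 38.2, 56.6, 110.9, 4.9] mean [545.  29.] all [582.9, 15.1, 146.6, 182.1, 4.9]
hood 0.69 at [376. 202.] n 118 z 85 top [475.9, -345.9, 18.8, 19.6, 0.8] mean [ 475. -346.] all [475.4, -345.6, 45.1, 38.9, 89.1]
dish 0.63 at [231. 224.] n 935 z 21 top [390.2, 228.6, 119.8, 120.0, 74.3] mean [387. 217.] all [388.8, 228.7, 119.9, 123.3, 74.1]
dish 0.29 at [348. 175.] n 285 z 81 top [582.3, -237.4, 19.1, 19.3, 88.5] mean [ 583. -238.] all [582.9, -237.9, 90.2, 46.2, 79.2]
bottle_red 0.57 at [375. 200.] n 97 z 85 top [475.9, -345.9, 18.8, 19.6, 0.8] mean [ 476. -346.] all [473.5, -344.0, 35.0, 42.0, 0.1]
bottle_green 0.47 at [377. 173.] n 113 z 85 top [585.8, -343.1, 19.8, 19.1, 88.5]
[... 4600 characters left out ...]
 54.9, 87.5]
paint_cup 0.94 at [224. 155.] n 458 z 96 top [288.9, 373.8, 89.0, 75.2, 72.0] mean [288. 371.] all [289.7, 376.6, 94.9, 75.3, 72.3]
sanding_block 0.67 at [365. 274.] n 1098 z 44 top [493.0, -475.3, 73.1, 113.7, 7.2] mean [ 491. -478.] all [490.8, -465.1, 73.3, 135.8, 5.8]
sanding_block 0.67 at [394. 210.] n 391 z 29 top [759.6, -194.6, 103.4, 90.1, 57.6] mean [ 761. -198.] all [759.6, -195.1, 105.0, 90.3, 59.8]
varnish 0.67 at [414. 234.] n 1178 z 143 top [685.4, -424.0, 61.4, 58.9, 86.5] mean [ 685. -425.] all [756.7, -331.3, 310.5, 77.9, 51.9]
varnish 0.36 at [363. 273.] n 1109 z 44 top [493.0, -475.8, 73.1, 112.7, 7.2] mean [ 491. -478.] all [507.6, -459.7, 107.5, 142.1, 6.5]
```

The top view shows the hood at about (283,176) with the cap at (284,199) in front of it and the dish at (231,224). The bottles are red (377,202), green (376,174) and ochre (376,228). The white tin is at (347,202) and the small aluminium tin at (348,174). There is no blue tin. Next I measure the yaws.

```bash
cat >> h.py <<'E'
def band(c,xy,rad,z0,z1):
    m=np.ones(c["range_z"].shape,bool); p=pts(c,m)
    k=(np.hypot(p[:,0]-xy[0],p[:,1]-xy[1])<rad)&(p[:,2]>z0)&(p[:,2]<z1); return p[k]
def go(x,y,z,yaw):
    """deltas in tool units to TCP x,y,z (m) and closing-line yaw (deg)"""
    s=manip.get_state(); Q=R.from_rotvec(s["tool_rot"]); d=Q.inv().apply(np.array([x,y,z])-s["tool_pos"])
    a=np.deg2rad(yaw)
    best=None
    for k in (0,np.pi):
        T=R.from_matrix(np.array([[np.sin(a+k),np.cos(a+k),0],[-np.cos(a+k),np.sin(a+k),0],[0,0,-1.]]))
        r=(Q.inv()*T).as_rotvec()
        if best is None or np.linalg.norm(r)<np.linalg.norm(best): best=r
    print("shift",np.round(d/.15,3),"turn",np.round(best/(np.pi/2),3)," | tcp",np.round(s["tool_pos"],4),"q6 %.2f t %.1f"%(s["joint_positions"][5],s["time_s"]))
E
python3 - <<'E'
from h import *
for n in ("top","side"):
    c=dict(np.load(n+"0.npz"))
    for nm,xy,r,z0,z1 in [("hoodtop",(.575,.014),.13,.093,.107),("fin",(.575,.014),.06,.128,.142),("captop",(.4825,.006),.035,.136,.15),("long",(.582,-.238),.06,.044,.06),("longcap",(.582,-.238),.03,.075,.09),("white",(.475,-.2335),.04,.044,.06)]:
        q=band(c,xy,r,z0,z1); print(n,nm,len(q),rect(q),"mean",np.round(q.mean(0)*1000,1))
c=dict(np.load("top0.npz")); q=c["img"]; hm=(q.min(2)>150)
m=np.zeros_like(hm); m[188:212,272:298]=1
p=pts(c,hm&m); p=p[p[:,2]>.13]; print("stripe",len(p),rect(p))
go(.4825,.006,.16,125)
E
```

```text
top hoodtop 1398 [546.0, 12.7, 188.7, 180.3, 4.7] mean [574.3  15.5  97.9]
top fin 72 [574.6, 14.5, 13.8, 69.3, 4.4] mean [574.7  14.5 133. ]
top captop 119 [483.2, 6.4, 43.7, 43.6, 46.0] mean [483.7   5.8 140.7]
top long 251 [583.2, -237.7, 95.2, 46.6, 78.6] mean [ 582.7 -236.9   49.7]
top longcap 30 [582.3, -237.7, 19.4, 19.6, 88.6] mean [ 582.4 -238.    81.4]
top white 90 [475.6, -231.8, 42.8, 46.1, 89.5] mean [ 476.4 -230.3   49.5]
side hoodtop 722 [548.0, 11.7, 183.7, 191.0, 5.6] mean [569.7  -8.7  99.8]
side fin 53 [571.7, 13.3, 16.4, 76.9, 2.8] mean [570.4  11.4 134.3]
side captop 84 [480.9, 5.6, 46.9, 45.5, 21.6] mean [479.3   1.6 141.9]
side long 214 [579.8, -240.3, 102.2, 46.4, 79.8] mean [ 574.1 -252.1   51.2]
side longcap 36 [580.2, -239.4, 24.2, 21.7, 76.9] mean [ 580.1 -242.    82.4]
side white 118 [473.7, -234.6, 46.5, 45.6, 87.0] mean [ 469.8 -241.1   51.1]
stripe 14 [485.7, 7.8, 30.0, 5.1, 32.7]Traceback (most recent call last):
  File "<stdin>", line 9, in <module>
  File "h.py", line 32, in go
    T=R.from_matrix(np.array([[np.sin(a+k),np.cos(a+k),0],[-np.cos(a+k),np.sin(a+k),0],[0,0,-1.]]))
  File "scipy/spatial/transform/_rotation.pyx", line 1143, in scipy.spatial.transform._rotation.Rotation.from_matrix
ValueError: Non-positive determinant (left-handed or null coordinate frame) in rotation matrix 0: [[ 0.81915204 -0.57357644  0.        ]
 [ 0.57357644  0.81915204  0.        ]
 [ 0.          0.         -1.        ]].
```

```bash
sed -i 's/T=R.from_matrix.*/T=R.from_matrix(np.array([[-np.sin(a+k),np.cos(a+k),0],[np.cos(a+k),np.sin(a+k),0],[0,0,-1.]]))/' h.py
python3 - <<'E'
from h import *
go(.4825,.0062,.19,65)
E
```

```text
shift [-2.961 -2.409  0.369] turn [0.   0.   0.03]  | tcp [0.2085 0.509  0.2454] q6 -0.10 t 1.9
```

{"name": "carry_out", "arguments": {
  "deltas": "-0.987 -0.803 0 0 0 0 100;-0.987 -0.803 0 0 0 0 100;-0.987 -0.803 0 0 0 0 100;-0.987 -0.803 0 0 0 0 100;-0.987 -0.803 0 0 0 0 100",
  "grip_force": 50
}}

```text
time_s: 2.52
tool_pos: [0.2999, 0.3415, 0.2456]
tool_rot: [-0.608, -3.082, -0.002]
wrist_force: [0.6, 0.2, -0.3]
width: 0.0853
finger_force: 0.0
```

{"name": "carry_out", "arguments": {
  "deltas": "-0.987 -0.803 0 0 0 0 100;-0.987 -0.803 0 0 0 0 100;-0.987 -0.803 0 0 0 0 100;-0.987 -0.803 0 0 0 0 100;-0.987 -0.803 0 0 0 0 100"
}}

```text
time_s: 3.15
tool_pos: [0.391, 0.175, 0.2452]
tool_rot: [-0.605, -3.082, -0.001]
wrist_force: [0.1, 0.2, 0.5]
width: 0.0855
finger_force: 0.0
```

{"name": "carry_out", "arguments": {
  "deltas": "-0.987 -0.803 0.3 0 0 0.03 100;-0.987 -0.803 0.3 0 0 0.03 100;-0.987 -0.803 0.3 0 0 0.03 100;-0.987 -0.803 0.3 0 0 0.03 100;-0.987 -0.803 0.3 0 0 0.03 100;-0.987 -0.803 0.3 0 0 0.03 100;-0.987 -0.803 0.3 0 0 0.03 100"
}}

```text
time_s: 4.03
tool_pos: [0.4824, 0.0078, 0.201]
tool_rot: [0.675, 3.067, 0.001]
wrist_force: [0.2, 0.9, -0.6]
width: 0.0853
finger_force: 0.0
```

Run:
```python
from h import *
go(.4825,.0062,.128,65)
```

```text
shift [-0.005 -0.01   0.487] turn [0.001 0.001 0.002]  | tcp [0.4824 0.0078 0.201 ] q6 -1.24 t 4.0
```

{"name": "carry_out", "arguments": {
  "deltas": "-0.005 -0.01 0.25 0 0 0 100;-0.005 -0.01 0.48 0 0 0 100;-0.005 -0.01 0.48 0 0 0 100;-0.005 -0.01 0.48 0 0 0 100;-0.005 -0.01 0.48 0 0 0 30;-0.005 -0.01 0.48 0 0 0 30;-0.005 -0.01 0.48 0 0 0 30;-0.005 -0.01 0.48 0 0 0 30;-0.005 -0.01 0.48 0 0 0 30;-0.005 -0.01 0.48 0 0 0 30"
}}

```text
time_s: 5.28
tool_pos: [0.4836, 0.0047, 0.1298]
tool_rot: [0.679, 3.064, 0.002]
wrist_force: [-0.3, 1.2, 5.5]
width: 0.0444
finger_force: 50.5
```

{"name": "carry_out", "arguments": {
  "deltas": "0 0 0.02 0 0 0 30;0 0 0.047 0 0 0 30;0 0 0.047 0 0 0 30;0 0 0.047 0 0 0 30;0 0 0.047 0 0 0 30"
}}

```text
time_s: 5.9
tool_pos: [0.4837, 0.0047, 0.1236]
tool_rot: [0.679, 3.064, 0.002]
wrist_force: [0.1, 0.8, 8.5]
width: 0.0449
finger_force: 50.8
```

{"name": "carry_out", "arguments": {
  "deltas": "0 0 0.014 0 0 0 30;0 0 0.014 0 0 0 30;0 0 0.014 0 0 -0.1 30;0 0 0.014 0 0 -0.2 30;0 0 0.014 0 0 -0.3 30;0 0 0.014 0 0 -0.4 30;0 0 0.014 0 0 -0.5 30;0 0 0.014 0 0 -0.6 30;0 0 0.014 0 0 -0.66 30;0 0 0.014 0 0 -0.66 30;0 0 0.014 0 0 -0.66 30"
}}

```text
time_s: 7.28
tool_pos: [0.4837, 0.0052, 0.1222]
tool_rot: [-0.929, 2.997, 0.0]
wrist_force: [-3.0, 2.2, 11.9]
width: 0.0445
finger_force: 51.2
```

Run:
```python
from h import *
s=manip.get_state(); print(s["ft_torque"],s["joint_positions"]); go(.4825,.0062,.128,124.6)
```

```text
[0.450772   0.51514822 0.02206319] [-1.07714380e-01 -4.46298831e-03  1.71339435e+00  1.75556553e-03
  1.42889681e+00 -2.27986512e+00]
shift [ 0.003  0.01  -0.038] turn [-0.001  0.003 -0.002]  | tcp [0.4837 0.0052 0.1222] q6 -2.28 t 7.3
```

{"name": "carry_out", "arguments": {
  "deltas": "0 0 -0.03 0 0 0 30;0 0 -0.06 0 0 0 30;0 0 -0.09 0 0 0 30;0 0 -0.12 0 0 0 30;0 0 -0.12 0 0 0 30"
}}

```text
time_s: 7.9
tool_pos: [0.4828, 0.0043, 0.1375]
tool_rot: [-0.929, 3.0, -0.001]
wrist_force: [2.3, 0.9, 0.4]
width: 0.0446
finger_force: 51.2
```

{"name": "carry_out", "arguments": {
  "deltas": "0 0 -0.1 0 0 0 30;0 0 -0.3 0 0 0 30;0 0 -0.6 0 0 0 30;0 0 -0.6 0 0 0 30;0 0 -0.6 0 0 0 30"
}}

```text
time_s: 8.52
tool_pos: [0.4816, 0.0042, 0.2266]
tool_rot: [0.928, -2.999, -0.0]
wrist_force: [0.1, 0.3, -0.4]
width: 0.0445
finger_force: 52.3
```

Run:
```python
from h import *
print(manip.get_state()["wrist_force"])
c=eyes.camera("side"); cv2.imwrite("pics/s1.png",cv2.resize(c["img"][120:300,180:460,::-1],None,fx=2.5,fy=2.5))
go(.3885,.229,.16,75)
```

```text
[ 0.07570836  0.29293697 -0.43746177]
shift [-0.337  1.585  0.44 ] turn [ 0.    -0.002  0.549]  | tcp [0.4814 0.0043 0.2258] q6 -2.28 t 8.6
```

View pics/s1.png

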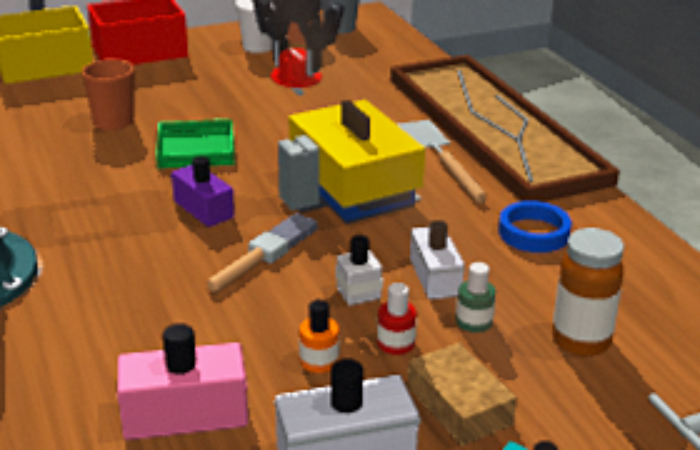

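{"name": "carry_out", "arguments": {
  "deltas": "-0.17 0.8 0 0 0 0.1 30;-0.17 0.8 0 0 0 0.2 30;-0.17 0.8 0 0 0 0.27 30;-0.17 0.8 0 0 0 0.27 30;-0.17 0.8 0 0 0 0.27 30"
}}

```text
time_s: 9.2
tool_pos: [0.4354, 0.1173, 0.2261]
tool_rot: [0.278, -3.127, 0.001]
wrist_force: [-0.8, -1.1, -0.6]
width: 0.0443
finger_force: 52.4
```

Run:
```python
from h import *
go(.3885,.229,.052,75)
```

```text
shift [0.174 0.788 1.161] turn [-0.    -0.001  0.28 ]  | tcp [0.4354 0.1173 0.2261] q6 -1.61 t 9.2
```

{"name": "carry_out", "arguments": {
  "deltas": "0.174 0.788 0.3 0 0 0.1 30;0.174 0.788 0.5 0 0 0.2 30;0.174 0.788 0.5 0 0 0.28 30;0.174 0.788 0.7 0 0 0.28 30;0.174 0.788 0.9 0 0 0.28 30;0.174 0.788 0.95 0 0 0.28 30;0.174 0.788 0.95 0 0 0.28 30;0.174 0.788 0.95 0 0 0.28 30"
}}

```text
time_s: 10.2
tool_pos: [0.3905, 0.2299, 0.0861]
tool_rot: [0.413, 3.112, 0.002]
wrist_force: [-0.5, -0.4, -0.7]
width: 0.0447
finger_force: 52.4
```

{"name": "carry_out", "arguments": {
  "deltas": "0 0 0.06 0 0 0 30;0 0 0.13 0 0 0 30;0 0 0.19 0 0 0 30;0 0 0.21 0 0 0 30;0 0 0.21 0 0 0 30"
}}

```text
time_s: 10.82
tool_pos: [0.3891, 0.2296, 0.0527]
tool_rot: [-0.412, -3.114, 0.001]
wrist_force: [0.1, 0.3, -0.1]
width: 0.0446
finger_force: 52.4
```

{"name": "carry_out", "arguments": {
  "deltas": "0 0 0.02 0 0 0 30;0 0 0.02 0 0 0 30;0 0 0.02 0 0 0 75;0 0 0.02 0 0 0 75;0 0 0.02 0 0 0 75;0 0 0.02 0 0 0 75;0 0 -0.2 0 0 0 75;0 0 -0.6 0 0 0 75;0 0 -0.97 0 0 0 75;0 0 -0.97 0 0 0 75;0 0 -0.97 0 0 0 75"
}}

```text
time_s: 12.2
tool_pos: [0.389, 0.2296, 0.1982]
tool_rot: [-0.412, -3.114, 0.0]
wrist_force: [0.2, 0.4, -0.8]
width: 0.0642
finger_force: 0.0
```

Run:
```python
from h import *
go(.574,.0145,.21,4.6)
c=eyes.camera("top"); 
for nm,xy,r,z0,z1 in [("hoodtop",(.575,.014),.11,.093,.107),("fin",(.575,.014),.06,.128,.142)]:
        q=band(c,xy,r,z0,z1); print(nm,len(q),rect(q),"mean",np.round(q.mean(0)*1000,1))
```

```text
shift [-1.564 -1.064 -0.079] turn [-0.    -0.     0.781]  | tcp [0.389  0.2296 0.1982] q6 -0.90 t 12.2
hoodtop 1533 [552.9, 13.1, 175.1, 180.2, 4.8] mean [568.3  13.8  97.9]
fin 70 [574.9, 14.7, 13.6, 70.2, 5.0] mean [574.9  13.9 133.6]
```

{"name": "carry_out", "arguments": {
  "deltas": "-0.8 -0.55 -0.1 0 0 0.11 75;-0.8 -0.55 -0.1 0 0 0.22 75;-0.8 -0.55 -0.1 0 0 0.33 75;-0.8 -0.55 -0.1 0 0 0.44 75;-0.8 -0.55 -0.1 0 0 0.55 75;-0.8 -0.55 -0.1 0 0 0.66 75;-0.8 -0.55 -0.1 0 0 0.78 75;-0.8 -0.55 -0.1 0 0 0.78 75"
}}

```text
time_s: 13.25
tool_pos: [0.4828, 0.1187, 0.2113]
tool_rot: [-2.124, -2.311, 0.005]
wrist_force: [0.6, -0.8, 0.2]
width: 0.0638
finger_force: 0.0
```

Run:
```python
from h import *
go(.5742,.0143,.180,4.8)
```

```text
shift [-0.745  0.55   0.206] turn [-0.003  0.     0.   ]  | tcp [0.4828 0.1187 0.2113] q6 0.04 t 13.2
```

{"name": "carry_out", "arguments": {
  "deltas": "-0.745 0.55 0.1 0 0 0 75;-0.745 0.55 0.1 0 0 0 75;-0.745 0.55 0.1 0 0 0 75;-0.745 0.55 0.1 0 0 0 75;-0.745 0.55 0.35 0 0 0 75;-0.745 0.55 0.58 0 0 0 75;-0.745 0.55 0.58 0 0 0 75;-0.745 0.55 0.58 0 0 0 75"
}}

```text
time_s: 14.25
tool_pos: [0.5754, 0.0153, 0.1284]
tool_rot: [2.125, 2.312, 0.003]
wrist_force: [0.5, 0.3, 0.2]
width: 0.0641
finger_force: 0.0
```

Run:
```python
from h import *
go(.5742,.0143,.12,4.8)
```

```text
shift [-0.006 -0.009  0.056] turn [ 0.001 -0.     0.   ]  | tcp [0.5754 0.0153 0.1284] q6 -0.16 t 14.2
```

{"name": "carry_out", "arguments": {
  "deltas": "-0.006 -0.009 0.04 0 0 0 75;-0.006 -0.009 0.04 0 0 0 0;-0.006 -0.009 0.04 0 0 0 0;-0.006 -0.009 0.04 0 0 0 0;-0.006 -0.009 0.04 0 0 0 0;-0.006 -0.009 0.04 0 0 0 0;-0.006 -0.009 0.04 0 0 0 0;-0.006 -0.009 0.04 0 0 0 0;-0.006 -0.009 0.04 0 0 0 0",
  "grip_force": 80
}}

```text
time_s: 15.38
tool_pos: [0.5744, 0.0132, 0.1213]
tool_rot: [2.127, 2.31, 0.002]
wrist_force: [0.9, 0.6, 4.5]
width: 0.0126
finger_force: 79.2
```

{"name": "carry_out", "arguments": {
  "deltas": "0 0 -0.1 0 0 0 0;0 0 -0.25 0 0 0 0;0 0 -0.4 0 0 0 0;0 0 -0.55 0 0 0 0;0 0 -0.6 0 0 0 0;0.3 0 -0.6 0 0 0 0;0.6 0 -0.6 0 0 0 0;0.95 0 -0.6 0 0 0 0;0.95 0 -0.6 0 0 0 0;0.95 0 -0.6 0 0 0 0"
}}

```text
time_s: 16.62
tool_pos: [0.5614, 0.155, 0.2093]
tool_rot: [-2.127, -2.311, 0.004]
wrist_force: [0.5, -0.0, -3.6]
width: 0.0127
finger_force: 78.4
```

{"name": "carry_out", "arguments": {
  "deltas": "0.3 0 0 0 0 0 0;0.6 0 0 0 0 0 0;0.95 0 0 0 0 0 0;0.95 0 0.2 0 0 0 0;0.95 0 0.4 0 0 0 0;0.95 0 0.6 0 0 0 0;0.95 0 0.6 0 0 0 0;0.95 0 0.6 0 0 0 0;0.95 0 0.6 0 0 0 0"
}}

```text
time_s: 17.75
tool_pos: [0.5517, 0.2973, 0.1231]
tool_rot: [2.128, 2.309, 0.006]
wrist_force: [0.5, 0.5, -2.8]
width: 0.0125
finger_force: 78.3
```

{"name": "carry_out", "arguments": {
  "deltas": "0 0 0.12 0 0 0 0;0 0 0.21 0 0 0 0;0 0 0.225 0 0 0 0;0 0 0.24 0 0 0 0;0 0 0.24 0 0 0 0;0 0 0.24 0 0 0 60;0 0 0.24 0 0 0 60;0 0 0.24 0 0 0 60;0 0 0.24 0 0 0 60;0 0 -0.1 0 0 0 60;0 0 -0.5 0 0 0 60;0 0 -0.76 0 0 0 60;0 0 -0.76 0 0 0 60;0 0 -0.76 0 0 0 60"
}}

```text
time_s: 19.5
tool_pos: [0.5501, 0.2971, 0.2336]
tool_rot: [-2.128, -2.311, 0.002]
wrist_force: [0.9, -0.2, -0.8]
width: 0.0515
finger_force: 0.0
```

Run:
```python
from h import *
c=survey("top",["dish","cap","hood","tin_white","bottle_red","bottle_green","bottle_ochre","case","tin_long"])
cv2.imwrite("pics/t2.png",cv2.resize(c["img"][110:260,190:440,::-1],None,fx=3,fy=3))
go(.583,-.238,.25,169)
```

```text
dish 0.94 at [235. 224.] n 738 z 23 top [390.7, 228.9, 120.0, 119.9, 74.6] mean [392. 234.] all [389.2, 226.9, 125.6, 123.1, 73.9]
cap 0.64 at [347. 203.] n 157 z 84 top [476.1, -233.2, 19.1, 19.2, 0.7] mean [ 476. -233.] all [474.0, -235.6, 50.3, 49.3, 89.3]
hood 0.76 at [218. 182.] n 1288 z 95 top [550.9, 297.9, 14.8, 71.3, 4.7] mean [550. 300.] all [552.4, 279.5, 130.6, 144.7, 4.4]
tin_white 0.65 at [346. 201.] n 143 z 84 top [476.1, -233.2, 19.1, 19.2, 0.7] mean [ 476. -233.] all [475.9, -231.9, 43.0, 46.7, 89.1]
bottle_red 0.46 at [375. 202.] n 108 z 84 top [476.0, -346.2, 18.9, 19.4, 0.6] mean [ 475. -347.] all [476.4, -345.2, 39.5, 43.3, 26.7]
bottle_green 0.34 at [259. 137.] n 588 z 21 top [739.1, 1.7, 183.1, 19.2, 84.1] mean [736. -23.] all [739.3, 47.2, 281.7, 65.6, 84.0]
bottle_ochre 0.62 at [373. 230.] n 139 z 83 top [378.4, -341.7, 19.1, 18.8, 89.4] mean [ 379. -342.] all [374.8, -344.5, 51.6, 48.2, 87.4]
bottle_ochre 0.58 at [345. 126.] n 213 z 31 top [763.0, -194.0, 90.8, 89.9, 74.7] mean [ 761. -204.] all [761.2, -194.9, 91.1, 99.3, 89.8]
case 0.61 at [284. 176.] n 15
[... 432 characters left out ...]
86.5] mean [ 207. -374.] all [201.2, -379.3, 80.6, 144.3, 77.1]
tin_long 0.83 at [415. 237.] n 748 z 115 top [348.2, -495.9, 29.2, 30.0, 0.2] mean [ 348. -497.] all [346.7, -496.3, 67.3, 143.4, 81.8]
tin_long 0.79 at [449. 195.] n 348 z 81 top [494.6, -638.3, 22.5, 19.3, 88.9] mean [ 495. -638.] all [493.2, -638.7, 46.8, 95.6, 31.9]
tin_long 0.78 at [350. 176.] n 311 z 81 top [582.2, -237.8, 19.0, 19.0, 89.2] mean [ 582. -238.] all [583.2, -237.3, 95.0, 45.7, 78.2]
tin_long 0.65 at [275. 236.] n 311 z 80 top [349.9, 41.7, 18.8, 22.6, 88.2] mean [349.  43.] all [348.8, 42.2, 48.1, 95.7, 15.9]
shift [-3.574 -0.077 -0.104] turn [-0.     0.     0.175]  | tcp [0.5504 0.2972 0.2344] q6 0.32 t 20.0
```

View pics/t2.png

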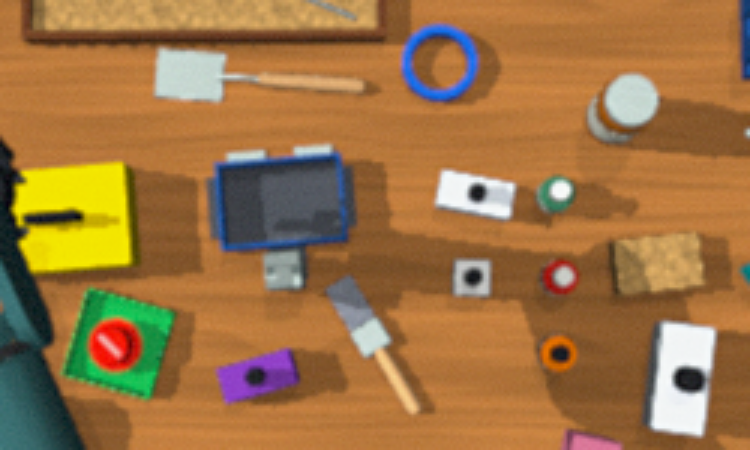

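The cap lies in the dish at crop pixel (112,345), the hood stands clear at left, and the case is open. The bottles haven't moved.

{"name": "carry_out", "arguments": {
  "deltas": "-0.95 0 -0.1 0 0 0 60;-0.95 0 -0.1 0 0 0 60;-0.95 0 -0.1 0 0 0 60;-0.95 0 -0.1 0 0 0 60"
}}

```text
time_s: 20.5
tool_pos: [0.5624, 0.1546, 0.2501]
tool_rot: [-2.13, -2.309, -0.002]
wrist_force: [-0.0, 0.8, -0.0]
width: 0.0508
finger_force: 0.0
```

{"name": "carry_out", "arguments": {
  "deltas": "-0.95 0 0 0 0 0 60;-0.95 0 0 0 0 0 60;-0.95 0 0 0 0 0 60"
}}

```text
time_s: 20.88
tool_pos: [0.5741, 0.0121, 0.2491]
tool_rot: [-2.129, -2.309, 0.0]
wrist_force: [-1.0, -0.1, -0.0]
width: 0.0512
finger_force: 0.0
```

{"name": "carry_out", "arguments": {
  "deltas": "-0.95 0 0 0 0 0 60;-0.95 0 0 0 0 0 60;-0.95 0 0 0 0 0 60"
}}

```text
time_s: 21.25
tool_pos: [0.5861, -0.1299, 0.2488]
tool_rot: [-2.129, -2.309, -0.0]
wrist_force: [0.2, 1.0, -0.7]
width: 0.0512
finger_force: 0.0
```

{"name": "carry_out", "arguments": {
  "deltas": "-0.7 -0.07 0.3 0 0 0.1 60;-0.7 -0.07 0.3 0 0 0.175 60;-0.7 -0.07 0.3 0 0 0.175 60;-0.7 -0.07 0.3 0 0 0.175 60;-0.7 -0.07 0.3 0 0 0.175 60"
}}

```text
time_s: 21.88
tool_pos: [0.5848, -0.2322, 0.2058]
tool_rot: [2.42, 2.001, 0.002]
wrist_force: [0.2, -0.1, 0.4]
width: 0.0511
finger_force: 0.0
```

Run:
```python
from h import *
go(.582,-.2382,.12,169)
for n in("top","side"):
    c=eyes.camera(n); q=band(c,(.574,.0145),.12,.040,.054); print(n,len(q),rect(q)); 
    q=band(c,(.4825,.006),.04,.093,.105); print(n,len(q),rect(q))
```

```text
shift [-0.043 -0.012  0.572] turn [ 0.001 -0.     0.002]  | tcp [ 0.5848 -0.2322  0.2058] q6 -0.28 t 21.9
top 192 [547.6, 6.4, 171.0, 174.8, 5.1]
top 106 [483.1, 6.9, 42.1, 41.5, 89.9]
side 300 [545.8, 6.7, 175.3, 181.3, 3.5]
side 96 [480.6, 6.3, 47.1, 49.5, 2.9]
```

{"name": "carry_out", "arguments": {
  "deltas": "-0.043 -0.012 0.4 0 0 0 60;-0.043 -0.012 0.7 0 0 0 60;-0.043 -0.012 0.88 0 0 0 60;-0.043 -0.012 0.88 0 0 0 60;-0.043 -0.012 0.88 0 0 0 60;-0.043 -0.012 0.88 0 0 0 0;-0.043 -0.012 0.88 0 0 0 0;-0.043 -0.012 0.88 0 0 0 0;-0.043 -0.012 0.88 0 0 0 0;-0.043 -0.012 0.88 0 0 0 0;-0.043 -0.012 0.7 0 0 0 0;-0.043 -0.012 0.3 0 0 0 0;-0.043 -0.012 0.1 0 0 0 0;-0.043 -0.012 0.1 0 0 0 0;-0.043 -0.012 0.1 0 0 0 0"
}}

```text
time_s: 23.85
tool_pos: [0.5797, -0.2397, 0.1868]
tool_rot: [-2.421, -1.995, 0.003]
wrist_force: [-1.1, -0.3, -4.7]
width: 0.0214
finger_force: 79.0
```

```bash
cat >> h.py <<'E'
CX,CY,CA=.5745,.0143,4.7
def case(x,y):
    a=np.deg2rad(CA); return CX+np.cos(a)*x-np.sin(a)*y, CY+np.sin(a)*x+np.cos(a)*y
E
python3 - <<'E'
from h import *
x,y=case(.025,.025); go(x,y,.19,4.7)
c=eyes.camera("top"); p=manip.get_state()["tool_pos"]
q=band(c,p[:2],.08,p[2]-.035,p[2]-.01); print(rect(q),len(q),p)
c=eyes.camera("side");q=band(c,p[:2],.08,p[2]-.035,p[2]-.01); print(rect(q),len(q))
E
```

```text
shift [ 1.861 -0.243 -0.018] turn [-0.003 -0.001 -0.175]  | tcp [ 0.5797 -0.2397  0.1868] q6 -0.29 t 23.9
[572.1, -236.6, 94.9, 44.3, 67.4] 113 [ 0.57939261 -0.23957253  0.18601672]
[578.4, -238.6, 100.4, 47.9, 77.7] 229
```

{"name": "carry_out", "arguments": {
  "deltas": "0.3 -0.03 0 0 0 0 0;0.6 -0.08 0 0 0 0 0;0.93 -0.12 0 0 0 0 0;0.93 -0.12 0 0 0 0 0"
}}

```text
time_s: 24.45
tool_pos: [0.589, -0.0959, 0.1873]
tool_rot: [-2.416, -2.001, 0.002]
wrist_force: [0.2, -0.5, -1.8]
width: 0.0212
finger_force: 78.9
```

{"name": "carry_out", "arguments": {
  "deltas": "0.3 -0.03 0 0 0 -0.06 0;0.6 -0.08 0 0 0 -0.12 0;0.93 -0.12 0 0 0 -0.175 0;0.93 -0.12 0 0 0 -0.175 0;0.93 -0.12 0 0 0 -0.175 0;0.93 -0.12 0 0 0 -0.175 0;0.93 -0.12 0 0 0 -0.175 0"
}}

```text
time_s: 25.32
tool_pos: [0.5988, 0.0392, 0.1894]
tool_rot: [-2.13, -2.309, 0.001]
wrist_force: [0.1, 0.1, -2.8]
width: 0.0214
finger_force: 78.9
```

Run:
```python
from h import *
x,y=case(.025,.025); go(x,y,.076,4.7)
p=manip.get_state()["tool_pos"]
c=eyes.camera("side");q=band(c,p[:2],.08,p[2]-.035,p[2]-.01); print(rect(q),len(q))
c=eyes.camera("top");q=band(c,p[:2],.08,p[2]-.035,p[2]-.01); print(rect(q),len(q))
```

```text
shift [ 0.015 -0.008  0.756] turn [-0.     0.    -0.001]  | tcp [0.5988 0.0392 0.1894] q6 -0.11 t 25.3
[595.9, 43.1, 48.3, 105.1, 3.6] 176
[597.7, 40.7, 43.3, 94.6, 4.4] 95
```

{"name": "carry_out", "arguments": {
  "deltas": "0.015 -0.008 0.2 0 0 0 0;0.015 -0.008 0.4 0 0 0 0;0.015 -0.008 0.55 0 0 0 0;0.015 -0.008 0.65 0 0 0 0;0.015 -0.008 0.7 0 0 0 0;0.015 -0.008 0.72 0 0 0 0;0.015 -0.008 0.74 0 0 0 0;0.015 -0.008 0.74 0 0 0 0"
}}

```text
time_s: 26.42
tool_pos: [0.598, 0.0426, 0.0813]
tool_rot: [2.127, 2.31, 0.002]
wrist_force: [-3.9, 0.3, 5.3]
width: 0.0217
finger_force: 79.8
```

{"name": "carry_out", "arguments": {
  "deltas": "0 0 0 0 0 0 50;0 0 0 0 0 0 50;0 0 0 0 0 0 50;0 0 0 0 0 0 50;0 0 -0.3 0 0 0 50;0 0 -0.7 0 0 0 50;0 0 -0.9 0 0 0 50;0 0 -0.9 0 0 0 50"
}}

```text
time_s: 27.42
tool_pos: [0.5992, 0.0426, 0.2178]
tool_rot: [2.124, 2.307, 0.008]
wrist_force: [0.6, -0.3, -0.5]
width: 0.0427
finger_force: 0.0
```

Run:
```python
from h import *
s=survey("top",["bottle_green","bottle_red","bottle_ochre","tin_white"])
q=band(s,case(.025,.025),.07,.052,.066); print("long body",rect(q),len(q),case(.025,.025))
go(.585,-.343,.19,4.7)
```

```text
bottle_green 0.69 at [377. 173.] n 126 z 84 top [585.3, -344.5, 20.5, 18.0, 17.9] mean [ 585. -344.] all [582.5, -346.5, 53.5, 41.8, 89.3]
bottle_red 0.69 at [374. 202.] n 125 z 83 top [476.1, -346.1, 19.3, 19.3, 85.4] mean [ 476. -345.] all [478.7, -350.1, 45.2, 52.7, 0.8]
bottle_red 0.43 at [264. 135.] n 356 z 23 top [735.5, -26.4, 127.2, 16.7, 85.6] mean [735. -29.] all [700.5, 57.0, 283.3, 135.9, 78.6]
tin_white 0.7 at [344. 202.] n 146 z 83 top [476.1, -233.3, 18.9, 19.5, 1.1] mean [ 476. -234.] all [475.5, -231.8, 42.8, 46.3, 89.8]
long body [599.5, 46.2, 44.6, 98.0, 2.6] 108 (np.float64(0.5973674719547), np.float64(0.04126439738620194))
shift [-2.556 -0.287  0.14 ] turn [-0.003 -0.     0.   ]  | tcp [0.5964 0.0426 0.211 ] q6 -0.11 t 27.7
```

{"name": "carry_out", "arguments": {
  "deltas": "-0.85 -0.1 0 0 0 0 60;-0.85 -0.1 0 0 0 0 60;-0.85 -0.1 0 0 0 0 60"
}}

```text
time_s: 28.05
tool_pos: [0.5919, -0.0897, 0.2115]
tool_rot: [-2.133, -2.303, 0.004]
wrist_force: [-0.1, 1.0, -0.2]
width: 0.0512
finger_force: 0.0
```

{"name": "carry_out", "arguments": {
  "deltas": "-0.85 -0.1 0 0 0 0 60;-0.85 -0.1 0 0 0 0 60;-0.85 -0.1 0 0 0 0 60"
}}

```text
time_s: 28.42
tool_pos: [0.5875, -0.2172, 0.2115]
tool_rot: [-2.132, -2.304, 0.002]
wrist_force: [0.0, 0.3, 0.8]
width: 0.0515
finger_force: 0.0
```

{"name": "carry_out", "arguments": {
  "deltas": "-0.85 -0.1 0.3 0 0 0 60;-0.85 -0.1 0.3 0 0 0 60;-0.85 -0.1 0.3 0 0 0 60;-0.85 -0.1 0.3 0 0 0 60;-0.85 -0.1 0.3 0 0 0 60"
}}

```text
time_s: 29.05
tool_pos: [0.585, -0.3402, 0.1695]
tool_rot: [2.125, 2.313, 0.002]
wrist_force: [0.4, 0.6, -0.1]
width: 0.051
finger_force: 0.0
```

Run:
```python
from h import *
go(.5845,-.344,.074,4.7)
```

```text
shift [-0.025 -0.006  0.637] turn [ 0.001 -0.     0.002]  | tcp [ 0.585  -0.3402  0.1695] q6 -0.70 t 29.1
```

{"name": "carry_out", "arguments": {
  "deltas": "-0.025 -0.006 0.35 0 0 0 60;-0.025 -0.006 0.635 0 0 0 60;-0.025 -0.006 0.635 0 0 0 60;-0.025 -0.006 0.635 0 0 0 60;-0.025 -0.006 0.635 0 0 0 0;-0.025 -0.006 0.635 0 0 0 0;-0.025 -0.006 0.635 0 0 0 0;-0.025 -0.006 0.635 0 0 0 0;-0.025 -0.006 0.635 0 0 0 0;-0.025 -0.006 0.5 0 0 0 0;-0.025 -0.006 0.1 0 0 0 0;-0.025 -0.006 -0.1 0 0 0 0;-0.025 -0.006 -0.1 0 0 0 0;-0.025 -0.006 -0.1 0 0 0 0"
}}

```text
time_s: 30.8
tool_pos: [0.5828, -0.3456, 0.1819]
tool_rot: [-2.126, -2.309, 0.0]
wrist_force: [-0.2, -0.1, -1.8]
width: 0.0208
finger_force: 78.8
```

Run:
```python
from h import *
x,y=case(.025,-.051); go(x,y,.185,4.7)
```

```text
shift [ 2.056  0.309 -0.017] turn [-0.001 -0.001  0.   ]  | tcp [ 0.5828 -0.3456  0.1819] q6 -0.70 t 30.8
```

{"name": "carry_out", "arguments": {
  "deltas": "0.35 0.1 0 0 0 0 0;0.7 0.12 0 0 0 0 0;0.95 0.15 0 0 0 0 0;0.95 0.15 0 0 0 0 0"
}}

```text
time_s: 31.3
tool_pos: [0.5932, -0.1987, 0.1806]
tool_rot: [-2.119, -2.311, 0.002]
wrist_force: [-0.1, 0.8, -1.6]
width: 0.0212
finger_force: 78.7
```

{"name": "carry_out", "arguments": {
  "deltas": "0.35 0.1 0 0 0 0 0;0.7 0.12 0 0 0 0 0;0.95 0.15 0 0 0 0 0;0.95 0.15 0 0 0 0 0;0.95 0.15 0 0 0 0 0"
}}

```text
time_s: 31.92
tool_pos: [0.6044, -0.0594, 0.182]
tool_rot: [-2.128, -2.309, 0.003]
wrist_force: [0.6, -0.5, -1.6]
width: 0.0208
finger_force: 78.8
```

Run:
```python
from h import *
x,y=case(.025,-.051); go(x,y,.080,4.7)
```

```text
shift [0.166 0.01  0.68 ] turn [-0.002  0.    -0.   ]  | tcp [ 0.6044 -0.0594  0.182 ] q6 -0.27 t 31.9
```

{"name": "carry_out", "arguments": {
  "deltas": "0.166 0.01 0 0 0 0 0;0.166 0.01 0.1 0 0 0 0;0.166 0.01 0.4 0 0 0 0;0.166 0.01 0.55 0 0 0 0;0.166 0.01 0.63 0 0 0 0;0.166 0.01 0.66 0 0 0 0;0.166 0.01 0.685 0 0 0 0;0.166 0.01 0.685 0 0 0 0"
}}

```text
time_s: 32.92
tool_pos: [0.6051, -0.034, 0.083]
tool_rot: [2.126, 2.309, 0.002]
wrist_force: [-2.7, 0.3, 2.9]
width: 0.0214
finger_force: 79.4
```

{"name": "carry_out", "arguments": {
  "deltas": "0 -0.01 0.015 0 0 0 0;0 -0.01 0.015 0 0 0 0;0 -0.01 0.015 0 0 0 50;0 -0.01 0.015 0 0 0 50;0 -0.01 0.015 0 0 0 50;0 -0.01 0.015 0 0 0 50;0 -0.01 -0.3 0 0 0 50;0 -0.01 -0.7 0 0 0 50;0 -0.01 -0.9 0 0 0 50;0 -0.01 -0.9 0 0 0 50"
}}

```text
time_s: 34.17
tool_pos: [0.6045, -0.0338, 0.2199]
tool_rot: [2.124, 2.306, 0.007]
wrist_force: [-0.2, 0.9, -0.5]
width: 0.0427
finger_force: 0.0
```

```bash
cat >> h.py <<'E'
def inv(x,y):
    a=np.deg2rad(CA); x-=CX;y-=CY; return np.round(1000*np.array([np.cos(a)*x+np.sin(a)*y,-np.sin(a)*x+np.cos(a)*y]),1)
def contents(c):
    p=band(c,(CX,CY),.1,.078,.098); q=np.array([inv(*t[:2]) for t in p])
    for s in ((25,25),(25,-50),(-25,50),(-25,0),(-25,-50)):
        k=np.hypot(*(q-s).T)<20
        if k.sum()>3: print(s,"n",k.sum(),"capcentre",q[k].mean(0).round(1),"z",p[k,2].max().round(3),np.median(p[k,2]).round(3))
E
python3 - <<'E'
from h import *
s=survey("top",["bottle_red","bottle_ochre","tin_white"]); contents(s)
print("side"); contents(eyes.camera("side"))
go(.476,-.346,.17,4.7)
E
```

```text
bottle_red 0.41 at [374. 204.] n 120 z 84 top [476.0, -346.2, 18.9, 19.2, 0.2] mean [ 476. -347.] all [474.8, -345.0, 44.8, 41.4, 63.3]
(25, 25) n 33 capcentre [25.2 28.1] z 0.096 0.087
side
(25, 25) n 35 capcentre [22.8 25.6] z 0.093 0.087
(25, -50) n 35 capcentre [ 21.6 -51.9] z 0.092 0.087
shift [-2.008 -1.006  0.29 ] turn [-0.003 -0.001  0.   ]  | tcp [ 0.6018 -0.0334  0.2132] q6 -0.23 t 34.4
```

{"name": "carry_out", "arguments": {
  "deltas": "-0.67 -0.335 -0.05 0 0 0 60;-0.67 -0.335 -0.05 0 0 0 60;-0.67 -0.335 -0.05 0 0 0 60"
}}

```text
time_s: 34.8
tool_pos: [0.5595, -0.1407, 0.2221]
tool_rot: [-2.133, -2.304, 0.003]
wrist_force: [0.0, 0.1, -0.1]
width: 0.0514
finger_force: 0.0
```

{"name": "carry_out", "arguments": {
  "deltas": "-0.67 -0.335 0 0 0 0 60;-0.67 -0.335 0 0 0 0 60;-0.67 -0.335 0 0 0 0 60"
}}

```text
time_s: 35.17
tool_pos: [0.518, -0.2441, 0.2217]
tool_rot: [-2.131, -2.305, 0.001]
wrist_force: [-1.1, 0.2, 0.2]
width: 0.0514
finger_force: 0.0
```

{"name": "carry_out", "arguments": {
  "deltas": "-0.67 -0.335 0.3 0 0 0 60;-0.67 -0.335 0.3 0 0 0 60;-0.67 -0.335 0.3 0 0 0 60;-0.67 -0.335 0.3 0 0 0 60;-0.67 -0.335 0.3 0 0 0 60"
}}

```text
time_s: 35.8
tool_pos: [0.4787, -0.3449, 0.1791]
tool_rot: [2.124, 2.313, 0.001]
wrist_force: [-0.6, 0.1, -0.8]
width: 0.051
finger_force: 0.0
```

Run:
```python
from h import *
go(.475,-.346,.074,4.7)
```

```text
shift [-0.005 -0.026  0.701] turn [0.001 0.    0.002]  | tcp [ 0.4787 -0.3449  0.1791] q6 -0.81 t 35.8
```

{"name": "carry_out", "arguments": {
  "deltas": "-0.005 -0.022 0.35 0 0 0 60;-0.005 -0.022 0.69 0 0 0 60;-0.005 -0.022 0.69 0 0 0 60;-0.005 -0.022 0.69 0 0 0 60;-0.005 -0.022 0.69 0 0 0 0;-0.005 -0.022 0.69 0 0 0 0;-0.005 -0.022 0.69 0 0 0 0;-0.005 -0.022 0.69 0 0 0 0;-0.005 -0.022 0.69 0 0 0 0;-0.005 -0.022 0.55 0 0 0 0;-0.005 -0.022 0.2 0 0 0 0;-0.005 -0.022 -0.1 0 0 0 0;-0.005 -0.022 -0.1 0 0 0 0;-0.005 -0.022 -0.1 0 0 0 0"
}}

```text
time_s: 37.55
tool_pos: [0.474, -0.3473, 0.1932]
tool_rot: [-2.128, -2.311, -0.0]
wrist_force: [0.3, 0.3, -1.1]
width: 0.0209
finger_force: 78.5
```

Run:
```python
from h import *
x,y=case(-.025,.051); go(x,y,.195,4.7)
survey("top",["bottle_ochre"])
```

```text
shift [ 2.687  0.7   -0.011] turn [-0. -0.  0.]  | tcp [ 0.474  -0.3473  0.1932] q6 -0.81 t 37.5
bottle_ochre 0.57 at [286. 181.] n 1279 z 96 top [483.2, 6.9, 41.5, 42.1, 0.2] mean [483.   7.] all [576.1, 12.0, 194.2, 197.2, 47.0]
```

{"name": "carry_out", "arguments": {
  "deltas": "0.35 0.1 0 0 0 0 0;0.7 0.2 0 0 0 0 0;0.9 0.234 0 0 0 0 0;0.9 0.234 0 0 0 0 0"
}}

```text
time_s: 38.15
tool_pos: [0.4976, -0.2076, 0.1916]
tool_rot: [-2.122, -2.312, 0.001]
wrist_force: [0.5, -1.0, -1.8]
width: 0.0207
finger_force: 78.5
```

{"name": "carry_out", "arguments": {
  "deltas": "0.35 0.1 0 0 0 0 0;0.7 0.2 0 0 0 0 0;0.9 0.234 0 0 0 0 0;0.9 0.234 0 0 0 0 0"
}}

```text
time_s: 38.65
tool_pos: [0.5217, -0.0716, 0.1922]
tool_rot: [-2.124, -2.312, 0.002]
wrist_force: [-0.4, -0.1, -1.2]
width: 0.0213
finger_force: 78.5
```

{"name": "carry_out", "arguments": {
  "deltas": "0.35 0.1 0 0 0 0 0;0.7 0.2 0 0 0 0 0;0.89 0.234 0 0 0 0 0;0.89 0.234 0 0 0 0 0;0.89 0.234 0 0 0 0 0;0.89 0.234 0 0 0 0 0"
}}

```text
time_s: 39.4
tool_pos: [0.546, 0.0616, 0.1932]
tool_rot: [2.131, 2.309, -0.001]
wrist_force: [0.2, 0.9, -1.1]
width: 0.0214
finger_force: 78.6
```

Run:
```python
from h import *
x,y=case(-.025,.051); go(x,y,.080,4.7)
```

```text
shift [ 0.01  -0.003  0.754] turn [-0.     0.    -0.001]  | tcp [0.546  0.0616 0.1932] q6 -0.07 t 39.4
```

{"name": "carry_out", "arguments": {
  "deltas": "0.01 -0.003 0.3 0 0 0 0;0.01 -0.003 0.5 0 0 0 0;0.01 -0.003 0.63 0 0 0 0;0.01 -0.003 0.7 0 0 0 0;0.01 -0.003 0.73 0 0 0 0;0.01 -0.003 0.755 0 0 0 0;0.01 -0.003 0.755 0 0 0 0"
}}

```text
time_s: 40.28
tool_pos: [0.5454, 0.0642, 0.0844]
tool_rot: [2.127, 2.31, -0.0]
wrist_force: [-8.2, -1.2, 13.9]
width: 0.021
finger_force: 80.1
```

{"name": "carry_out", "arguments": {
  "deltas": "0 0 -0.01 0 0 0 0;0 0 -0.01 0 0 0 50;0 0 -0.01 0 0 0 50;0 0 -0.01 0 0 0 50;0 0 -0.01 0 0 0 50;0 0 -0.3 0 0 0 50;0 0 -0.7 0 0 0 50;0 0 -0.9 0 0 0 50;0 0 -0.9 0 0 0 50"
}}

```text
time_s: 41.4
tool_pos: [0.547, 0.0649, 0.2189]
tool_rot: [2.124, 2.307, 0.008]
wrist_force: [-0.1, -0.5, 0.6]
width: 0.0429
finger_force: 0.0
```

Run:
```python
from h import *
s=survey("top",["bottle_ochre","tin_white"]); contents(s)
q=band(s,(.475,-.2335),.04,.044,.06); print("white",rect(q))
print("side"); c=survey("side",["bottle_ochre","tin_white"]);contents(c)
go(.475,-.234,.17,4.7)
```

```text
bottle_ochre 0.64 at [289. 184.] n 857 z 98 top [483.2, 6.8, 41.5, 41.9, 0.2] mean [484.   7.] all [555.3, -7.2, 189.3, 143.9, 0.2]
tin_white 0.49 at [344. 202.] n 139 z 84 top [475.1, -230.5, 21.3, 13.4, 17.1] mean [ 475. -231.] all [475.6, -231.7, 42.8, 46.2, 89.3]
(25, 25) n 31 capcentre [26.2 28.7] z 0.092 0.087
(25, -50) n 31 capcentre [ 25.8 -47.1] z 0.095 0.087
(-25, 50) n 8 capcentre [-25.1  45.3] z 0.091 0.089
white [475.6, -231.7, 42.8, 46.2, 89.3]
side
bottle_ochre 0.92 at [309. 258.] n 345 z 82 top [375.1, -345.7, 18.8, 19.3, 29.0] mean [ 375. -347.] all [399.8, -320.6, 116.5, 40.7, 47.8]
bottle_ochre 0.66 at [288. 218.] n 428 z 23 top [385.4, -110.9, 199.3, 40.8, 31.4] mean [ 399. -103.] all [394.0, -101.9, 227.5, 59.5, 35.9]
tin_white 0.8 at [324. 229.] n 385 z 80 top [471.0, -233.5, 17.2, 23.7, 9.3] mean [ 471. -237.] all [475.8, -193.3, 136.6, 49.2, 86.0]
tin_white 0.49 at [287. 158.] n 1155 z 82 top [543.5, 296.3, 18.8, 72.2, 17.3] mean [545. 288.] all [548.3, 306.6, 478.8, 154.2, 86.6]
tin_white 0.26 at [287. 217.] n 410 z 23 top [384.6, -111.6, 197.3, 39.6, 30.3] mean [ 396. -105.] all [382.0, -107.0, 197.5, 54.6, 24.3]
(25, 25) n 36 capcentre [22.4 25.5] z 0.093 0.088
(25, -50) n 34 capcentre [ 21.2 -51.9] z 0.093 0.087
(-25, 50) n 34 capcentre [-28.   50.4] z 0.093 0.086
shift [-1.947 -0.624  0.288] turn [-0.003 -0.     0.   ]  | tcp [0.5444 0.0648 0.2129] q6 -0.07 t 41.7
```

{"name": "carry_out", "arguments": {
  "deltas": "-0.97 -0.31 0 0 0 0 60;-0.97 -0.31 0 0 0 0 60;-0.97 -0.31 0 0 0 0 60;-0.97 -0.31 0 0 0 0 60"
}}

```text
time_s: 42.2
tool_pos: [0.5101, -0.0857, 0.214]
tool_rot: [-2.131, -2.306, 0.001]
wrist_force: [0.1, -0.2, 0.8]
width: 0.0515
finger_force: 0.0
```

{"name": "carry_out", "arguments": {
  "deltas": "-0.97 -0.31 0.2 0 0 0.055 60;-0.97 -0.31 0.3 0 0 0.055 60;-0.97 -0.31 0.3 0 0 0.055 60;-0.97 -0.31 0.3 0 0 0.055 60;-0.97 -0.31 0.3 0 0 0.055 60;-0.97 -0.31 0.3 0 0 0.055 60"
}}

```text
time_s: 42.95
tool_pos: [0.4774, -0.2315, 0.1707]
tool_rot: [2.223, 2.219, 0.001]
wrist_force: [-0.5, 1.0, 0.3]
width: 0.051
finger_force: 0.0
```

Run:
```python
from h import *
go(.475,-.234,.075,-.5)
```

```text
shift [-0.017 -0.017  0.638] turn [ 0.001 -0.     0.004]  | tcp [ 0.4774 -0.2315  0.1707] q6 -0.56 t 43.0
```

{"name": "carry_out", "arguments": {
  "deltas": "-0.017 -0.015 0.35 0 0 0 60;-0.017 -0.015 0.63 0 0 0 60;-0.017 -0.015 0.63 0 0 0 60;-0.017 -0.015 0.63 0 0 0 60;-0.017 -0.015 0.63 0 0 0 0;-0.017 -0.015 0.63 0 0 0 0;-0.017 -0.015 0.63 0 0 0 0;-0.017 -0.015 0.63 0 0 0 0;-0.017 -0.015 0.63 0 0 0 0;-0.017 -0.015 0.5 0 0 0 0;-0.017 -0.015 0.2 0 0 0 0;-0.017 -0.015 -0.15 0 0 -0.055 0;-0.017 -0.015 -0.15 0 0 -0.055 0;-0.017 -0.015 -0.15 0 0 -0.055 0"
}}

```text
time_s: 44.7
tool_pos: [0.474, -0.2352, 0.1921]
tool_rot: [-2.128, -2.31, 0.0]
wrist_force: [-0.6, -0.6, -2.7]
width: 0.0208
finger_force: 78.9
```

Run:
```python
from h import *
x,y=case(-.0255,-.001); go(x,y,.195,4.7)
```

```text
shift [ 1.596  0.634 -0.019] turn [-0. -0. -0.]  | tcp [ 0.474  -0.2352  0.1921] q6 -0.65 t 44.7
```

{"name": "carry_out", "arguments": {
  "deltas": "0.35 0.15 -0.02 0 0 0 0;0.7 0.3 -0.02 0 0 0 0;0.8 0.317 -0.02 0 0 0 0;0.8 0.317 -0.02 0 0 0 0"
}}

```text
time_s: 45.2
tool_pos: [0.5109, -0.111, 0.1936]
tool_rot: [-2.124, -2.311, 0.003]
wrist_force: [0.7, -0.2, -0.8]
width: 0.021
finger_force: 78.8
```

{"name": "carry_out", "arguments": {
  "deltas": "0.35 0.15 0 0 0 0 0;0.7 0.3 0 0 0 0 0;0.8 0.317 0 0 0 0 0;0.8 0.317 0 0 0 0 0;0.8 0.317 0 0 0 0 0;0.8 0.317 0 0 0 0 0"
}}

```text
time_s: 45.95
tool_pos: [0.5492, 0.01, 0.1956]
tool_rot: [2.131, 2.308, -0.001]
wrist_force: [-0.1, 0.8, -2.4]
width: 0.0211
finger_force: 79.0
```

Run:
```python
from h import *
x,y=case(-.0255,-.001); go(x,y,.082,4.7)
p=manip.get_state()["tool_pos"]; c=eyes.camera("side");q=band(c,p[:2],.045,p[2]-.035,p[2]-.01); print(rect(q),len(q))
```

```text
shift [0.009 0.001 0.757] turn [-0.     0.    -0.001]  | tcp [0.5492 0.01   0.1956] q6 -0.16 t 46.0
[546.5, 9.1, 52.0, 47.8, 89.8] 103
```

{"name": "carry_out", "arguments": {
  "deltas": "0.009 -0.005 0.3 0 0 0 0;0.009 -0.005 0.5 0 0 0 0;0.009 -0.005 0.62 0 0 0 0;0.009 -0.005 0.69 0 0 0 0;0.009 -0.005 0.73 0 0 0 0;0.009 -0.005 0.75 0 0 0 0;0.009 -0.005 0.76 0 0 0 0"
}}

```text
time_s: 46.88
tool_pos: [0.549, 0.0129, 0.0845]
tool_rot: [2.127, 2.31, 0.002]
wrist_force: [-5.2, -0.1, 10.6]
width: 0.021
finger_force: 80.4
```

{"name": "carry_out", "arguments": {
  "deltas": "0 0 -0.005 0 0 0 0;0 0 -0.005 0 0 0 45;0 0 -0.005 0 0 0 45;0 0 -0.005 0 0 0 45;0 0 -0.005 0 0 0 45;0 0 -0.3 0 0 0 45;0 0 -0.7 0 0 0 45;0 0 -0.9 0 0 0 45;0 0 -0.9 0 0 0 45"
}}

```text
time_s: 48.0
tool_pos: [0.5502, 0.0127, 0.2204]
tool_rot: [2.124, 2.307, 0.008]
wrist_force: [0.5, -0.7, 0.1]
width: 0.0383
finger_force: 0.0
```

Run:
```python
from h import *
s=eyes.camera("top"); contents(s); q=band(s,(.378,-.342),.08,.076,.092); print(rect(q))
print("side"); c=survey("side",["bottle_ochre"]);contents(c)
go(.377,-.343,.17,4.7)
```

```text
(25, -50) n 29 capcentre [ 28.9 -42.6] z 0.094 0.087
(-25, 50) n 6 capcentre [-32.1  57.6] z 0.091 0.088
[378.3, -341.6, 18.8, 19.2, 0.1]
side
bottle_ochre 0.83 at [309. 255.] n 362 z 84 top [374.6, -345.8, 18.9, 22.8, 57.6] mean [ 375. -346.] all [385.1, -312.4, 114.7, 46.2, 73.7]
(25, 25) n 35 capcentre [23.  26.3] z 0.093 0.087
(25, -50) n 33 capcentre [ 25.7 -46.2] z 0.092 0.088
(-25, 50) n 35 capcentre [-28.8  49.2] z 0.093 0.086
(-25, 0) n 33 capcentre [-30.7  -1.8] z 0.095 0.087
shift [-2.271 -1.329  0.301] turn [-0.002 -0.     0.   ]  | tcp [0.5477 0.0129 0.2147] q6 -0.16 t 48.1
```

{"name": "carry_out", "arguments": {
  "deltas": "-0.757 -0.443 0 0 0 0 60;-0.757 -0.443 0 0 0 0 60;-0.757 -0.443 0 0 0 0 60;-0.757 -0.443 0 0 0 0 60"
}}

```text
time_s: 48.65
tool_pos: [0.491, -0.1057, 0.215]
tool_rot: [-2.128, -2.307, 0.001]
wrist_force: [0.1, 0.2, 0.3]
width: 0.0511
finger_force: 0.0
```

{"name": "carry_out", "arguments": {
  "deltas": "-0.757 -0.443 0 0 0 0 60;-0.757 -0.443 0 0 0 0 60;-0.757 -0.443 0 0 0 0 60;-0.757 -0.443 0 0 0 0 60"
}}

```text
time_s: 49.15
tool_pos: [0.4353, -0.2235, 0.216]
tool_rot: [-2.126, -2.311, -0.002]
wrist_force: [-0.4, -0.4, 0.2]
width: 0.0509
finger_force: 0.0
```

{"name": "carry_out", "arguments": {
  "deltas": "-0.757 -0.443 0.3 0 0 0 60;-0.757 -0.443 0.3 0 0 0 60;-0.757 -0.443 0.3 0 0 0 60;-0.757 -0.443 0.3 0 0 0 60;-0.757 -0.443 0.3 0 0 0 60;-0.757 -0.443 0.3 0 0 0 60"
}}

```text
time_s: 49.9
tool_pos: [0.3791, -0.3419, 0.1725]
tool_rot: [2.124, 2.313, 0.001]
wrist_force: [0.0, 0.1, 1.1]
width: 0.0511
finger_force: 0.0
```

Run:
```python
from h import *
c=eyes.camera("side");contents(c)
s=eyes.camera("top");contents(s); q=band(s,(.378,-.342),.08,.076,.092); print(rect(q))
go(.377,-.343,.075,4.7)
cv2.imwrite("pics/t3.png",cv2.resize(s["img"][150:250,230:330,::-1],None,fx=5,fy=5))
```

```text
(25, 25) n 32 capcentre [23.9 25. ] z 0.094 0.088
(25, -50) n 35 capcentre [ 25.1 -47. ] z 0.092 0.087
(25, 25) n 30 capcentre [26. 29.] z 0.095 0.087
(25, -50) n 31 capcentre [ 28.3 -42.6] z 0.095 0.087
(-25, 50) n 31 capcentre [-24.7  53.2] z 0.093 0.088
(-25, 0) n 32 capcentre [-26.5   3.5] z 0.094 0.087
[0.0, 0.0, 0.0, 0.0, 0.0]
shift [-0.004 -0.012  0.649] turn [0.001 0.    0.001]  | tcp [ 0.3787 -0.3423  0.1723] q6 -0.93 t 50.0
```

View pics/t3.png

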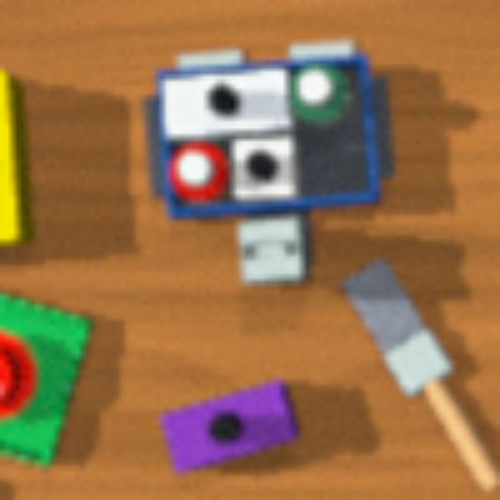

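The crop shows four items upright in the case: long tin (225,100), green (318,90), red (195,170) and white (262,165). The place at lower right, around (340,160), is free for the ochre bottle.

{"name": "carry_out", "arguments": {
  "deltas": "-0.004 -0.01 0.35 0 0 0 60;-0.004 -0.01 0.64 0 0 0 60;-0.004 -0.01 0.64 0 0 0 60;-0.004 -0.01 0.64 0 0 0 60;-0.004 -0.01 0.64 0 0 0 0;-0.004 -0.01 0.64 0 0 0 0;-0.004 -0.01 0.64 0 0 0 0;-0.004 -0.01 0.64 0 0 0 0;-0.004 -0.01 0.64 0 0 0 0;-0.004 -0.01 0.5 0 0 0 0;-0.004 -0.01 0.1 0 0 0 0;-0.004 -0.01 -0.15 0 0 0 0;-0.004 -0.01 -0.15 0 0 0 0;-0.004 -0.01 -0.15 0 0 0 0"
}}

```text
time_s: 51.75
tool_pos: [0.376, -0.3433, 0.1931]
tool_rot: [-2.127, -2.31, -0.0]
wrist_force: [-0.3, 0.7, -1.3]
width: 0.0207
finger_force: 78.4
```

Run:
```python
from h import *
x,y=case(-.025,-.050); go(x,y,.195,4.7)
```

```text
shift [ 1.934  1.348 -0.011] turn [-0.001 -0.001  0.   ]  | tcp [ 0.376  -0.3433  0.1931] q6 -0.93 t 51.8
```

{"name": "carry_out", "arguments": {
  "deltas": "0.3 0.22 -0.01 0 0 0 0;0.6 0.43 -0.01 0 0 0 0;0.967 0.674 -0.01 0 0 0 0;0.967 0.674 -0.01 0 0 0 0"
}}

```text
time_s: 52.25
tool_pos: [0.4656, -0.1867, 0.1929]
tool_rot: [-2.117, -2.314, -0.0]
wrist_force: [-0.9, -0.4, -1.9]
width: 0.0208
finger_force: 78.6
```

{"name": "carry_out", "arguments": {
  "deltas": "0.3 0.22 0 0 0 0 0;0.6 0.43 0 0 0 0 0;0.967 0.674 0 0 0 0 0;0.967 0.674 0 0 0 0 0;0.967 0.674 0 0 0 0 0;0.967 0.674 0 0 0 0 0"
}}

```text
time_s: 53.0
tool_pos: [0.5532, -0.0395, 0.1948]
tool_rot: [-2.13, -2.308, 0.002]
wrist_force: [-1.0, 0.2, -1.4]
width: 0.0211
finger_force: 78.8
```

Run:
```python
from h import *
x,y=case(-.025,-.050); go(x,y,.082,4.7)
```

```text
shift [0.013 0.005 0.752] turn [-0.001  0.    -0.001]  | tcp [ 0.5532 -0.0395  0.1948] q6 -0.25 t 53.0
```

{"name": "carry_out", "arguments": {
  "deltas": "0.008 0 0.3 0 0 0 0;0.008 0 0.5 0 0 0 0;0.008 0 0.62 0 0 0 0;0.008 0 0.69 0 0 0 0;0.008 0 0.73 0 0 0 0;0.008 0 0.755 0 0 0 0;0.008 0 0.755 0 0 0 0"
}}

```text
time_s: 53.88
tool_pos: [0.5547, -0.0369, 0.0845]
tool_rot: [2.127, 2.31, 0.002]
wrist_force: [-2.7, -0.6, 4.4]
width: 0.0209
finger_force: 79.3
```

{"name": "carry_out", "arguments": {
  "deltas": "0 0 -0.005 0 0 0 0;0 0 -0.005 0 0 0 45;0 0 -0.005 0 0 0 45;0 0 -0.005 0 0 0 45;0 0 -0.005 0 0 0 45;0 0 -0.3 0 0 0 45;0 0 -0.7 0 0 0 45;0 0 -0.9 0 0 0 45;0 0 -0.9 0 0 0 45"
}}

```text
time_s: 55.0
tool_pos: [0.5556, -0.037, 0.2213]
tool_rot: [2.124, 2.306, 0.007]
wrist_force: [0.4, 0.4, -0.1]
width: 0.0385
finger_force: 0.0
```

{"name": "carry_out", "arguments": {
  "deltas": "0.98 -0.06 -0.2 0 0 0 60;0.98 -0.06 -0.2 0 0 0 60;0.98 -0.06 -0.2 0 0 0 60;0.98 -0.06 -0.2 0 0 0 60"
}}

```text
time_s: 55.5
tool_pos: [0.5321, 0.1106, 0.2459]
tool_rot: [-2.123, -2.314, 0.003]
wrist_force: [0.5, -0.6, -0.2]
width: 0.0509
finger_force: 0.0
```

{"name": "carry_out", "arguments": {
  "deltas": "0.9 0 0 0 0 0 60;0.9 0 0 0 0 0 60;0.9 0 0 0 0 0 60;0.9 0 0 0 0 0 60"
}}

```text
time_s: 56.0
tool_pos: [0.5217, 0.2427, 0.2458]
tool_rot: [-2.128, -2.311, 0.005]
wrist_force: [0.2, 0.3, -0.1]
width: 0.0511
finger_force: 0.0
```

Run:
```python
from h import *
c=eyes.camera("side");contents(c)
s=eyes.camera("top");print("top");contents(s); q=band(s,(.551,.298),.09,.088,.102); print("fin",rect(q),len(q))
q=band(s,(.551,.298),.12,.058,.072); print("hoodtop",rect(q))
go(.5507,.298,.16,4.7)
cv2.imwrite("pics/t4.png",cv2.resize(s["img"][150:250,190:330,::-1],None,fx=5,fy=5))
```

```text
(25, 25) n 34 capcentre [23.3 25.6] z 0.093 0.088
(25, -50) n 33 capcentre [ 25.  -46.4] z 0.094 0.089
(-25, 50) n 35 capcentre [-28.6  49.7] z 0.093 0.087
(-25, 0) n 28 capcentre [-30.2  -0.8] z 0.093 0.089
(-25, -50) n 33 capcentre [-28. -51.] z 0.093 0.088
top
(25, 25) n 30 capcentre [25.7 29.4] z 0.096 0.086
(25, -50) n 29 capcentre [ 29.  -42.6] z 0.091 0.088
(-25, 50) n 30 capcentre [-24.9  53.3] z 0.095 0.088
(-25, 0) n 30 capcentre [-27.    3.7] z 0.093 0.087
(-25, -50) n 32 capcentre [-24.  -47.2] z 0.094 0.088
fin [551.5, 271.4, 11.3, 16.8, 2.7] 15
hoodtop [550.4, 298.4, 130.1, 180.7, 5.2]
shift [0.36  0.221 0.576] turn [-0.001  0.001 -0.001]  | tcp [0.5221 0.2417 0.2466] q6 0.26 t 56.1
```

View pics/t4.png

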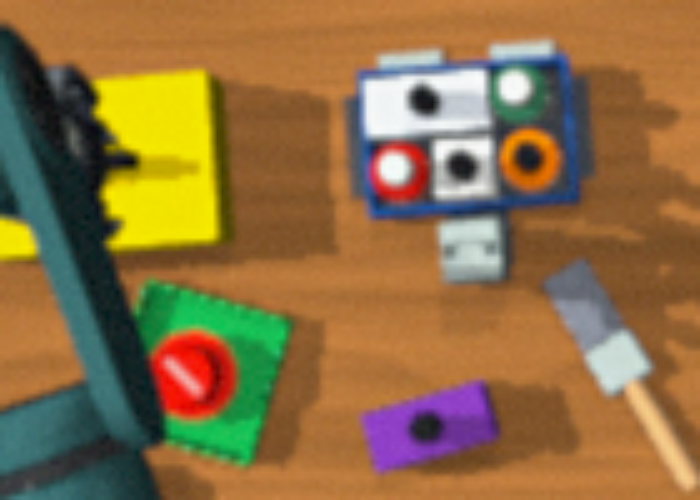

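All six places are filled and every item stands upright: long tin (425,100), green (518,90), red (398,170), white (463,165) and ochre (530,158). The cap is in the dish. Now the hood goes back on.

{"name": "carry_out", "arguments": {
  "deltas": "0.355 0.215 0.3 0 0 0 60;0.355 0.215 0.55 0 0 0 60;0.355 0.215 0.55 0 0 0 60;0.355 0.215 0.55 0 0 0 60"
}}

```text
time_s: 56.6
tool_pos: [0.5504, 0.2979, 0.1667]
tool_rot: [2.129, 2.308, 0.002]
wrist_force: [-0.8, 0.0, 0.5]
width: 0.0514
finger_force: 0.0
```

Run:
```python
from h import *
go(.5505,.2975,.088,4.8)
```

```text
shift [-0.003 -0.001  0.524] turn [ 0.001 -0.    -0.002]  | tcp [0.5504 0.2979 0.1667] q6 0.33 t 56.6
```

{"name": "carry_out", "arguments": {
  "deltas": "-0.003 0 0.3 0 0 0 60;-0.003 0 0.52 0 0 0 60;-0.003 0 0.52 0 0 0 60;-0.003 0 0.52 0 0 0 60;-0.003 0 0.52 0 0 0 0;-0.003 0 0.52 0 0 0 0;-0.003 0 0.52 0 0 0 0;-0.003 0 0.52 0 0 0 0;-0.003 0 0.52 0 0 0 0;-0.003 0 0.52 0 0 0 0;-0.003 0 0.4 0 0 0 0;-0.003 0 0.2 0 0 0 0;-0.003 0 0 0 0 0 0;-0.003 0 -0.2 0 0 0 0;-0.003 0 -0.33 0 0 0 0;-0.003 0 -0.33 0 0 0 0;-0.003 0 -0.33 0 0 0 0"
}}

```text
time_s: 58.72
tool_pos: [0.5489, 0.2985, 0.2126]
tool_rot: [-2.127, -2.31, 0.004]
wrist_force: [0.3, -0.3, -3.7]
width: 0.0126
finger_force: 79.0
```

{"name": "carry_out", "arguments": {
  "deltas": "-0.25 0 0 0 0 0 0;-0.55 0 0 0 0 0 0;-0.85 0 0 0 0 0 0;-0.95 0 0 0 0 0 0;-0.95 0 0 0 0 0 0"
}}

```text
time_s: 59.35
tool_pos: [0.5609, 0.1562, 0.2131]
tool_rot: [-2.129, -2.308, 0.002]
wrist_force: [0.2, 0.3, -2.7]
width: 0.0127
finger_force: 78.8
```

{"name": "carry_out", "arguments": {
  "deltas": "-0.25 0 0 0 0 0 0;-0.55 0 0 0 0 0 0;-0.85 0 0 0 0 0 0;-0.94 0 0 0 0 0 0;-0.94 0 0 0 0 0 0;-0.94 0 0 0 0 0 0;-0.94 0 0 0 0 0 0"
}}

```text
time_s: 60.22
tool_pos: [0.5729, 0.0178, 0.2144]
tool_rot: [-2.125, -2.313, -0.001]
wrist_force: [0.5, -0.2, -3.0]
width: 0.0125
finger_force: 78.8
```

Run:
```python
from h import *
go(.5744,.0132,.1213,4.8)
p=manip.get_state()["tool_pos"]
for n in("top","side"):
    c=eyes.camera(n); q=band(c,p[:2],.12,p[2]-.030,p[2]-.016); print(n,rect(q),len(q)); q=band(c,p[:2],.06,p[2]+.006,p[2]+.02); print(rect(q),len(q))
```

```text
shift [-0.032  0.008  0.621] turn [ 0.    -0.     0.001]  | tcp [0.5729 0.0178 0.2144] q6 -0.15 t 60.2
top [573.7, 17.8, 130.3, 180.4, 4.9] 878
[573.6, -15.7, 0.9, 10.8, 71.4] 3
side [571.9, 16.5, 134.5, 190.9, 5.2] 742
[568.4, 8.1, 44.0, 38.5, 66.3] 63
```

{"name": "carry_out", "arguments": {
  "deltas": "-0.026 0.006 0 0 0 0 0;-0.026 0.006 0.15 0 0 0 0;-0.026 0.006 0.3 0 0 0 0;-0.026 0.006 0.4 0 0 0 0;-0.026 0.006 0.47 0 0 0 0;-0.026 0.006 0.52 0 0 0 0;-0.026 0.006 0.56 0 0 0 0;-0.026 0.006 0.59 0 0 0 0;-0.026 0.006 0.61 0 0 0 0;-0.026 0.006 0.61 0 0 0 0"
}}

```text
time_s: 61.58
tool_pos: [0.5743, 0.0125, 0.1233]
tool_rot: [2.128, 2.311, 0.001]
wrist_force: [-0.0, 0.0, -3.2]
width: 0.0125
finger_force: 78.9
```

{"name": "carry_out", "arguments": {
  "deltas": "0 0 0.01 0 0 0 0;0 0 0.02 0 0 0 0;0 0 0.025 0 0 0 0;0 0 0.025 0 0 0 0"
}}

```text
time_s: 62.08
tool_pos: [0.5745, 0.0124, 0.123]
tool_rot: [2.127, 2.31, 0.002]
wrist_force: [-6.4, -0.4, 11.5]
width: 0.0123
finger_force: 80.8
```

{"name": "carry_out", "arguments": {
  "deltas": "0 0 0 0 0 0 60;0 0 0 0 0 0 60;0 0 0 0 0 0 60;0 0 0 0 0 0 60;0 0 -0.3 0 0 0 60;0 0 -0.7 0 0 0 60;0 0 -1 0 0 0 60;0 0 -1 0 0 0 60"
}}

```text
time_s: 63.08
tool_pos: [0.5761, 0.0123, 0.275]
tool_rot: [2.122, 2.305, 0.011]
wrist_force: [0.2, -0.4, 0.3]
width: 0.0512
finger_force: 0.0
```

{"name": "carry_out", "arguments": {
  "deltas": "1 -0.5 0 0 0 0 60;1 -0.5 0 0 0 0 60;1 -0.5 0 0 0 0 60;1 -0.5 0 0 0 0 60;1 -0.5 0 0 0 0 60"
}}

```text
time_s: 63.7
tool_pos: [0.4869, 0.1554, 0.268]
tool_rot: [-2.127, -2.311, 0.003]
wrist_force: [0.6, 0.2, -0.4]
width: 0.0513
finger_force: 0.0
```

Run:
```python
from h import *
for n in("top","side"):
    c=eyes.camera(n); q=band(c,(.5745,.0145),.1,.088,.108); x=np.c_[q[:,:2],np.ones(len(q))]; f=np.linalg.lstsq(x,q[:,2],rcond=None)[0]
    print(n,"hoodtop z",np.median(q[:,2]),"tilt deg",np.rad2deg(f[:2]).round(2)); q=band(c,(.5745,.0145),.06,.126,.144); print(rect(q),len(q),q[:,2].mean())
    cv2.imwrite(f"pics/{n}5.png",cv2.resize(c["img"][120:270,190:440,::-1],None,fx=3,fy=3))
```

```text
top hoodtop z 0.09742952090426647 tilt deg [0.18 0.01]
[575.1, 13.0, 14.2, 67.6, 4.8] 75 0.13269811832782974
side hoodtop z 0.0999733115273501 tilt deg [0.95 0.89]
[573.0, 8.1, 15.6, 69.3, 5.4] 56 0.13354599314887441
```

View pics/side5.png

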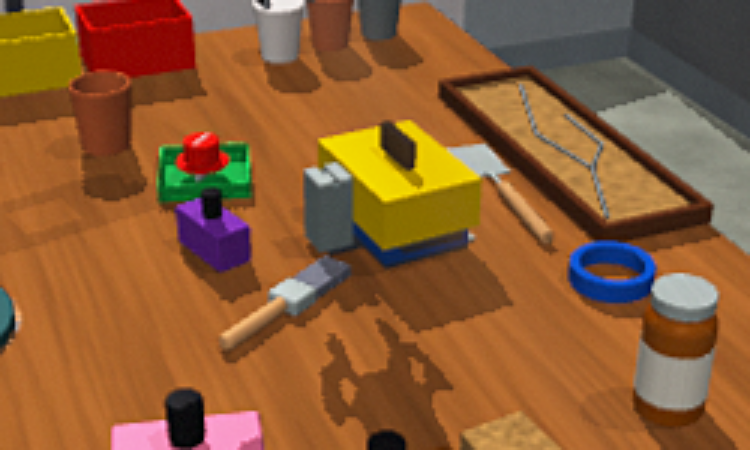

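View pics/top5.png

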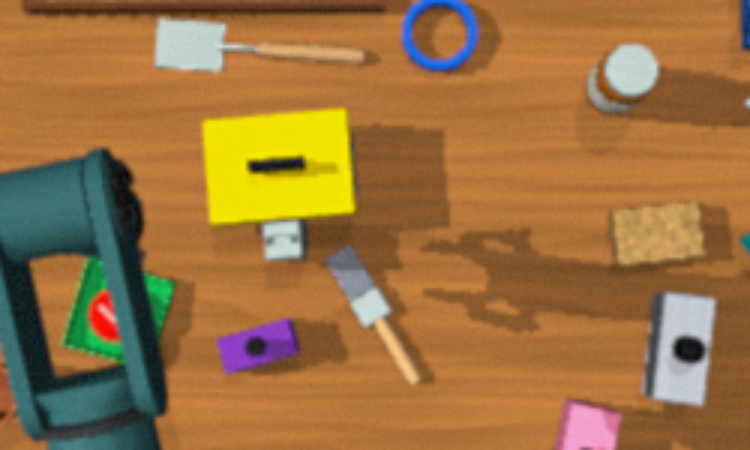

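The hood is level, with its top at 98 mm as at the start, straight and fully down (side view pixel 400,190). The cap sits in the dish at (202,152), and nothing else has moved. I'm handing the job in.

```bash
python3 -c "
from cell import manip; print(manip.job_done())"
```

```text
the job is handed in; nothing more can be done
None
```

The job is handed in at about 64 s of the 210 s allowed: the cap is in the green dish, the red, green, ochre, white and long tins stand upright in the case (no blue tin was there), and the hood is back on, level and fully down.

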